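# Free the stuck vial from the dry bath

## Task

The amber vial has stuck in the dry bath under the needle head: work it free by rocking it well over from side to side (left and right), several times, easing it up a little with each swing so that its heating block stays down in the well. Then lift it out without touching the needle head, and stand it upright in the free half of the steel cooling tray, setting it down gently. Leave the clear vials and everything else where they are.

Things in the scene. Friction and masses are not known exactly. Their poses are not given: they have to be found in the camera images.
- bath: White dry bath, 290 mm deep (x), 210 mm wide (y), flat top 95 mm high; origin under its centre at bench level, x to its back, y to its left as seen facing its control panel, z up. The panel, on the robot's side, slopes down from 78 to 145 mm in front of the centre. Two aluminium heating blocks (100 x 78 mm, tops at z = 103 mm) stand side by side in its well, each with one vial pocket
- pocket_l (a point): Mouth of the left block's pocket, on the block's top (bath x = -20, y = +39.5, z = 103 mm); axes as the bath. In its top 14 mm two sprung black rubber cheeks grip the vial from left and right; fore and aft it fits closely. So a vial rocks only left and right (about the bath's x axis), pivoting at the cheeks, 8 mm below the mouth; 8 degrees each way is plenty and takes 5 to 15 N at the upper half
- pocket_r (a point): Mouth of the right block's pocket (bath x = -20, y = -39.5, z = 103 mm); the same in all. A firmly held vial does not pivot in the fingers: the gripper has to lean with it, on an arc about the pivot
- head: Needle head of the bath, clamped on a column at the back, over the blocks. Origin and axes as the bath. White box from x = -36 to 70 mm, 200 mm wide, z = 345 to 393 mm; needles hang down to z = 290 mm, the front row right above the pockets. No room for an upright gripper over the vials: reach in from the panel side, the tool leaning back towards the robot (fingers pointing forward and down)
- amber_vial_mid (a point): The stuck amber glass vial: open, round, 125 mm long, 34 mm diameter (foot 31 mm over the lowest 26 mm, widening to 34 at 31 mm), flat base, 0.09 kg. Point half-way up its axis (62.5 mm above its base), z along its axis. It stands 46 mm deep in the pocket of one block (left or right, it varies)
- amber_vial_top (a point): Centre of the amber vial's rim, 62.5 mm above its mid point. The cheeks hold the vial against a straight pull with 20 to 30 N. While it swings across (about 16 degrees) it slides up easily, 2 to 3 mm each swing. Once it has risen 16 mm the cheeks no longer touch it and it lifts straight out; its base clears the block after 46 mm
- block_l (a joint): How far the left (+y) heating block has been lifted, m; 0 = fully down in the well. It weighs about 0.75 kg: 8 to 13 N of straight pull on a stuck vial raise it
- block_r (a joint): The same for the right (-y) heating block
- clear_vial_mid (a point): The clear glass vial in the other block, same size and shape; Point half-way up its axis (62.5 mm above its base)
- tray: The shallow steel cooling tray, 200 mm (its x) by 150 mm (its y), rim 18 mm high, wall and floor 4 mm thick, open at the top, fixed on the bench to the left or right of the bath; origin under its centre, z up. The half nearer the robot (its -x half) is free
- done_1_mid (a point): A finished clear vial standing in the tray's far half, same size; Point half-way up its axis (62.5 mm above its base)
- done_2_mid (a point): Another finished clear vial standing in the tray's far half, same size; Point half-way up its axis (62.5 mm above its base)
- tube_rack: A blue rack of capped tubes, 110 x 150 mm, 95 mm tall, fixed on the other side of the bath; origin under its centre
- reagent: Bystander: brown reagent bottle with blue cap, 64 mm diameter, 150 mm tall; origin at the middle of its underside
- timer: Bystander: white bench timer, 62 x 62 x 16 mm; origin at the middle of its underside
- marker: Bystander: white marker pen with blue cap, 135 mm long, lying; origin at the middle of its underside
- beaker: Bystander: glass beaker, 68 mm diameter, 90 mm tall; origin at the middle of its underside
There are look-alikes about, which are no part of the job. Leave any blue or purple look-alike of the part that bears done_1_mid alone.

How it is judged:
By the outcome, as a careful person would: the job done as asked, in the order asked, and still so for the second after the job is handed in, with the robot touching nothing.
It also fails if it takes over 51 s, if anything falls off the work surface, if the arm or the gripper's body presses on something with over 40 N, if the wrist force passes 120 N, or if a joint passes its speed limit or range.

## Robot

A 7-joint arm with a two-finger parallel gripper is mounted at the origin on the work surface. World frame = base frame: x ahead of the robot, y to its left, z up, the work surface at z = 0. Lengths are in m, angles in rad, forces in N, time in s.
With the tool pointing down it reaches from about 0.4 to 0.85 m from the base axis. Payload 4.5 kg.
Tool frame: the origin (TCP) lies midway between the tips of the shut fingers; the grasp point (between the pads) lies 19 mm behind it (env.pinch_z is the z of the grasp point in the tool frame, in m); z points along the fingers, x is the direction in which the jaws open and shut, and the axes are right-handed (so a half turn about z gives the same grasp; the last joint's range is limited). The gripper opens to 88 mm and grips with 3 to 60 N. Pads are 18 mm wide; open, the fingers measure 123 mm over their backs; the gripper's body (75 mm by 187 mm) begins 45 mm behind the grasp point.
Start: joints at [-1.211, 0.689, -0.195, 1.565, 0.157, 0.902, -0.215], TCP at [0.2, 0.592, 0.239] pointing down, gripper open.
Joint ranges: [-3.01, 3.01], [-0.46, 2.08], [-1.47, 1.51], [0.13, 2.56], [-1, 4.14], [0.04, 2.09], [-2.66, 2.66]. Speed limits (rad/s): [2.57, 2.57, 3.14, 3.14, 3.14, 3.14, 3.14].

## Interface

Orientations are given as [roll, pitch, yaw] about the fixed x, y, z axes, in that order (R = Rz(yaw) Ry(pitch) Rx(roll)).
In Python, from workcell import env, cams gives the robot as it stands. The module is installed in compiled form; this text tells all that it offers.
- The arm moves only by the tool play_rows, never from a script. Its argument "commands" is a list of rows, each a list of 7 numbers: the shift along the tool's x, y, z in m, then the turn, a rotation vector about the tool's x, y, z in degrees, then the gripper's target within -1 to 1 (shut at 1, half-way at 0, fully open at -1). In form: [[tx, ty, tz, rx, ry, rz, jaw], ...]. A call has 1 to 5 rows; each row shifts and turns the pose as measured when the row begins, along the tool's axes as they then stand; what a row does not reach is not made up. A row lasts 1/12 s, in which the tool goes at most 41.7 mm and 7.16 degrees, less where a joint would pass 70% of its speed; a pose out of reach is approached as far as the arm can. A call with a gripper value outside its range is refused whole. The fingers move at their own pace and stop on an object; "force" is the grip in N (left out, the last holds). Time passes only in rows, so rows that do not move let the fingers close. It gives the time, the measured TCP pose, the force and the opening at its end, in the units of the state.
- env.state(): the state, without advancing time (a new reading comes with each control period).
- cams.camera(name): name is "scene" or "side" or "wrist"; returns the picture (384x512x3 uint8, blue, green, red); there is no depth.
- cams.camera_info(name): a dict with "intrinsics" (3x3 intrinsics, pixels), "k1" (the pictures are not rectified: a ray, as slopes to the right and down, at radius r is drawn at 1 + k1 r^2 times it, then the intrinsics apply), "eye" and "attitude" of the camera in the world. Camera axes: x right, y down, z forward; pixel columns grow to the right and rows downward; lengths in m; the calibration is good to about 2 mm. A picture is of the moment at which its call begins: read the wrist's pose just before it. camera_info takes no time and is no camera call; for the wrist camera it gives the pose at the moment of the call.
- env.close_job(): hands the job in, once; it reports no verdict.
The state is a dict: "time_s": time; "qpos": joint angles; "dq": joint speeds; "joint_efforts": joint torques, N m; "ee_pos": TCP position; "tcp_rot": TCP orientation; "force": force on the tool from outside, world axes, zero at the start; "ft_torque": the same for the moment, N m; "gripper_width": finger opening in m.
Only numpy, scipy, OpenCV 4.12 (cv2) and the standard library are available. Lean on these libraries where they do the work, as an engineer would, in place of code of your own. Each camera call takes 0.05 s, during which the arm holds its last target. There are 200 camera calls.

## Working session

There is one attempt and no reset: what is moved stays moved. The work goes in short steps, Python scripts to look and compute and a tool call to move; the robot and the scene stay as the last step left them, time stands still between calls to the robot, and variables do not carry over. Pictures are saved under pics/ and viewed, about 8 in all and at most 12, crops included, and the job is handed in when it is done.

Besides the shell and the picture viewer there is one more tool, called after ">>>" in YAML: its name, and indented under it one key for each argument. play_rows: Moves the arm, as the interface text tells. Its arguments: {"type":"object","properties":{"commands":{"type":"array"},"force":{"type":"number"}},"required":["commands"]}

```bash
mkdir -p pics
python3 - <<'E'
from workcell import env, cams
import cv2, numpy as np
for n in ("scene","side"):
    im=cams.camera(n); cv2.imwrite(f"pics/{n}0.png",im)
    i=cams.camera_info(n); print(n,i)
a=cv2.imread("pics/scene0.png");b=cv2.imread("pics/side0.png")
cv2.imwrite("pics/s0.png",cv2.resize(a,(800,600),interpolation=cv2.INTER_CUBIC))
cv2.imwrite("pics/d0.png",cv2.resize(b,(800,600),interpolation=cv2.INTER_CUBIC))
print(env.state(),env.pinch_z)
E
```

```text
scene {'intrinsics': array([[403.99325579,   0.        , 253.98601379],
       [  0.        , 403.99325579, 197.34268848],
       [  0.        ,   0.        ,   1.        ]]), 'k1': -0.11055134345308221, 'eye': array([1.14336347, 0.42052959, 1.08640765]), 'attitude': array([-2.45192168e+00,  4.28570214e-04,  2.13916827e+00])}
side {'intrinsics': array([[454.86220772,   0.        , 253.27313054],
       [  0.        , 454.86220772, 192.90438846],
       [  0.        ,   0.        ,   1.        ]]), 'k1': -0.1664044698627989, 'eye': array([-0.0483004 , -1.08859415,  0.86691717]), 'attitude': array([-2.1311421 ,  0.01971346, -0.46974079])}
{'time_s': 0.1, 'qpos': array([-1.21119656,  0.68988722, -0.19453324,  1.56622555,  0.15728733,
        0.90247536, -0.21509128]), 'dq': array([-0.00040285, -0.0017584 , -0.00051814, -0.00244714, -0.00056763,
        0.00164413, -0.00123477]), 'joint_efforts': array([-3.81449019e-03, -5.28499925e+01, -1.27098933e+00, -1.53837508e+01,
       -5.23366977e-02,  2.02770680e-03,  5.64228617e-05]), 'ee_pos': array([0.19989413, 0.59158728, 0.23800245]), 'tcp_rot': array([3.14149617e+00, 1.60285521e-03, 1.24508202e+00]), 'force': array([-0.02924906,  0.98447701,  0.04922986]), 'ft_torque': array([-0.02575953,  0.02314264,  0.00772891]), 'gripper_width': 0.08815395086497946} -0.0187
```

View pics/s0.png

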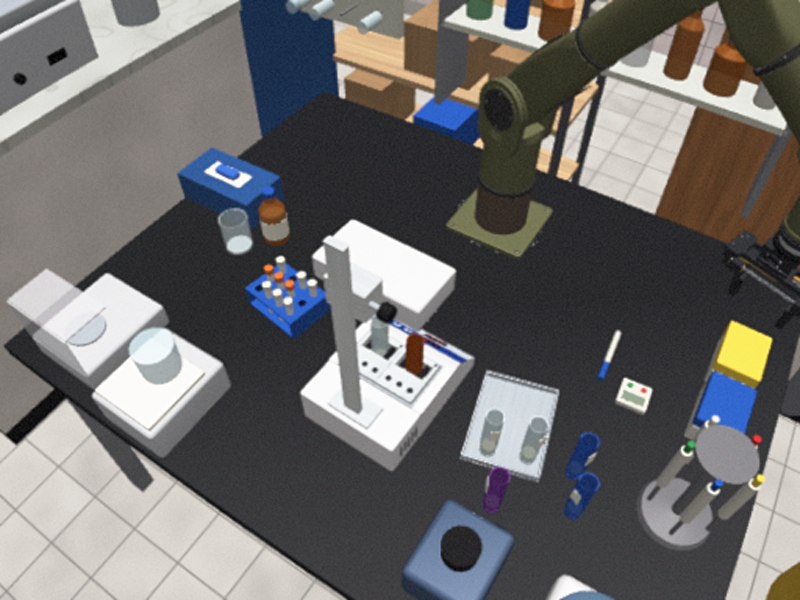

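View pics/d0.png

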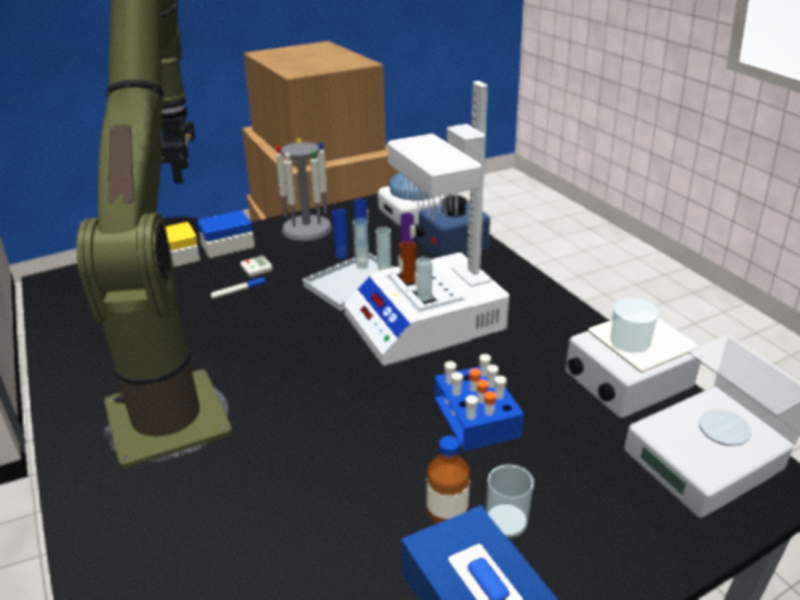

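The scene view shows the amber vial at about (414,355) of 800x600, with the bath head in front of it. The tray is at about (510,425), with finished vials at (490,432) and (534,440). In the side view the amber vial is at (407,262), in the left block. I'll zoom in for the keypoints.

Run:
```python
import cv2, numpy as np
a=cv2.imread("pics/scene0.png");b=cv2.imread("pics/side0.png")
def crop(im,x0,y0,w,h,s):
    c=cv2.resize(im[y0:y0+h,x0:x0+w],None,fx=s,fy=s,interpolation=cv2.INTER_CUBIC)
    for k in range(0,w,20): cv2.putText(c,str(x0+k),(k*s,8),0,.3,(0,255,255),1); cv2.line(c,(k*s,10),(k*s,14),(0,255,255),1)
    for k in range(20,h,20): cv2.putText(c,str(y0+k),(0,k*s),0,.3,(0,255,255),1); cv2.line(c,(20,k*s),(24,k*s),(0,255,255),1)
    return c
cv2.imwrite("pics/c1.png",crop(a,185,135,185,170,4)[:600,:800][:,:])
cv2.imwrite("pics/c2.png",crop(b,185,50,150,190,4)[:, :][160:760] if 0 else crop(b,190,85,145,145,4))
```

```text
(no output)
```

View pics/c1.png

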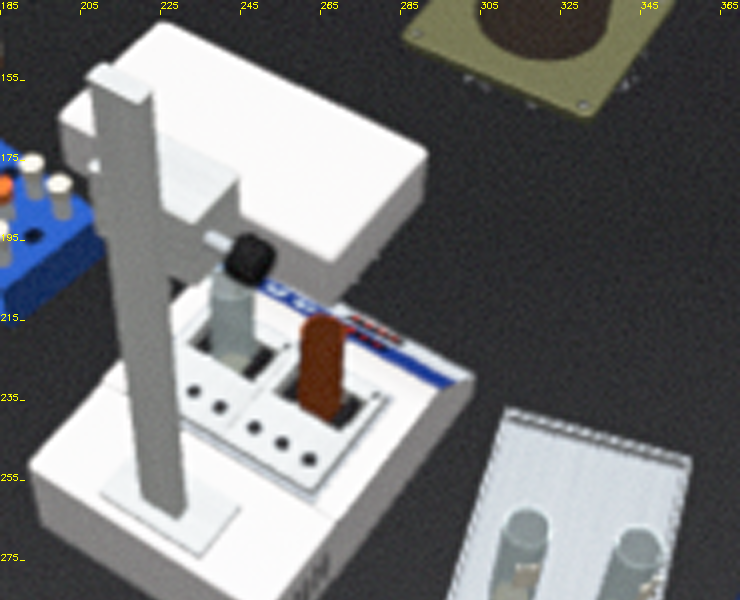

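View pics/c2.png

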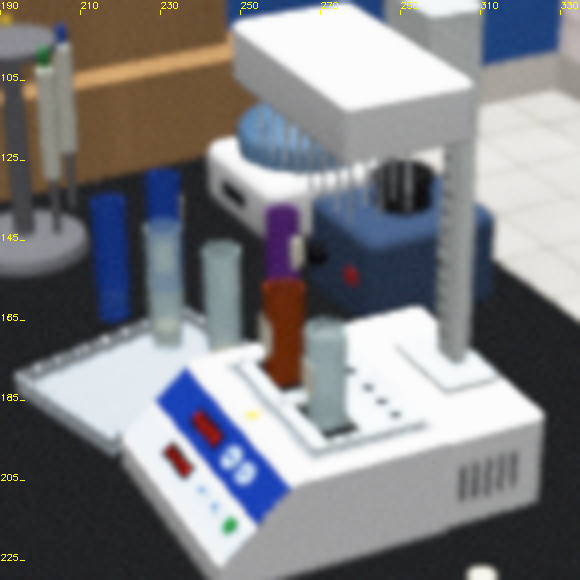

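The crops give bath keypoints: the head corners in the scene view at (268,200), (292,173), (226,140) and (200,164). The amber rim is at (265.5,215) in the scene view and (261,156) in the side view. The tray's front rim corners are at (312,237) and (357,250).

```bash
cat > h.py <<'E'
import numpy as np, cv2
from workcell import env, cams
from scipy.spatial.transform import Rotation as Ro
from scipy.optimize import least_squares
def proj(i,P):
    R=Ro.from_euler('xyz',i['attitude']).as_matrix()
    p=(np.atleast_2d(P)-i['eye'])@R; s=p[:,:2]/p[:,2:]
    s=s*(1+i['k1']*(s**2).sum(1,keepdims=True))
    K=i['intrinsics']; return s*[K[0,0],K[1,1]]+K[:2,2]
def fit(obj,obs,x0):
    f=lambda v:np.concatenate([(proj(cams.camera_info(c),obj(v,np.array(p)))-q).ravel() for c,p,q in obs])
    r=least_squares(f,x0,loss='soft_l1'); return r.x,f(r.x).reshape(-1,2)
def pose(v,p):
    c,s=np.cos(v[2]),np.sin(v[2]); return np.array([v[0]+c*p[0]-s*p[1],v[1]+s*p[0]+c*p[1],p[2]])
pt=lambda v,p:v
E
python3 - <<'E'
from h import *
np.set_printoptions(precision=4,suppress=True)
B=[('scene',(.07,.1,.393),(268,200.5)),('scene',(-.036,.1,.393),(291.8,173.2)),('scene',(-.036,-.1,.393),(226.2,140.5)),('scene',(.07,-.1,.393),(200.5,164.5)),('scene',(.145,-.105,.095),(192.5,251.2)),
('side',(-.036,.1,.393),(248,92)),('side',(.07,.1,.393),(277.5,86.2)),('side',(.07,-.1,.393),(308,106.2)),('side',(-.036,-.1,.393),(277,112.5)),('side',(.145,-.105,.095),(326.2,188.8)),('side',(-.078,-.105,.095),(263,207)),('side',(-.078,.105,.095),(236.8,177)),
('scene',(-.02,.0395,.182),(265.5,215)),('side',(-.02,.0395,.182),(261,156)),('side',(-.02,-.0395,.182),(271.5,166.5))]
b,r=fit(pose,B,[.7,.0,0.]); print('bath',b,'\n',r)
print('rim model',pose(b,(-.02,.0395,.182)),'rim tri',fit(pt,[('scene',0,(265.5,215)),('side',0,(261,156))],[.7,0,.2]))
T=[('scene',(-.1,-.075,.018),(311.8,237.5)),('scene',(-.1,.075,.018),(357.5,250)),('scene',(.1,-.075,.018),(295.7,292.5)),('scene',(.1,.075,.018),(346,306)),('side',(-.1,.075,.018),(193.8,180)),('side',(-.1,-.075,.018),(218.8,198))]
t,r=fit(pose,T,[.7,.25,0.]); print('tray',t,'\n',r); print(pose(t,(-.05,0,.004)))
E
```

```text
bath [ 0.5776  0.045  -0.0406] 
 [[-0.3255 -0.5274]
 [ 0.8243 -1.8938]
 [-1.0302 -2.0643]
 [-2.2393 -1.4823]
 [-1.1625 -0.9685]
 [-1.1127 -3.2229]
 [-0.5029 -2.4575]
 [ 0.8517 -2.4915]
 [-1.0095 -2.643 ]
 [-0.5162 -1.7467]
 [ 0.9992 -3.1449]
 [ 0.624  -3.4324]
 [ 0.0515  2.5847]
 [-0.4176 -0.6325]
 [-0.0979 -0.7353]]
rim model [0.5592 0.0852 0.182 ] rim tri (array([0.5547, 0.0801, 0.184 ]), array([[-0.6517,  0.2864],
       [-0.9166, -0.2281]]))
tray [0.5201 0.2848 0.2575] 
 [[-0.9729 -0.1989]
 [ 0.0061 -0.6948]
 [-0.3574 -0.3659]
 [ 0.4622  0.3772]
 [ 0.0977 -2.8589]
 [-0.3409 -5.4373]]
[0.4718 0.272  0.004 ]
```

```bash
cat >> h.py <<'E'
def Rt(yaw,elev):
    "tool: fingers point forward (yaw) and elev deg down, jaws along the left direction"
    c,s=np.cos(yaw),np.sin(yaw); e=np.radians(elev)
    x=np.array([-s,c,0]); z=np.array([c*np.cos(e),s*np.cos(e),-np.sin(e)]); return np.stack([x,np.cross(z,x),z],1)
def plan(ps,Rs,ns,jaw):
    "rows through waypoints, straight lines + slerp"
    st=env.state(); p=st['ee_pos']; R=Ro.from_euler('xyz',st['tcp_rot']).as_matrix(); k=0; out=[]
    for P,Q,n in zip(ps,Rs,ns):
        rv=Ro.from_matrix(R.T@Q).as_rotvec()
        for j in range(n):
            Ra=R@Ro.from_rotvec(rv*j/n).as_matrix()
            out.append([*np.round(Ra.T@((np.array(P)-p)/n),4).tolist(),*np.round(np.degrees(rv/n),1).tolist(),jaw])
        p,R=np.array(P),Q
    for i in range(0,len(out),5): print(str(out[i:i+5]).replace(' ',''))
def show():
    st=env.state(); R=Ro.from_euler('xyz',st['tcp_rot']).as_matrix(); print('t',st['time_s'],'tcp',st['ee_pos'].round(4),'grasp',(st['ee_pos']+R[:,2]*env.pinch_z).round(4),'z',R[:,2].round(3),'x',R[:,0].round(3),'F',st['force'].round(1),'w',round(st['gripper_width'],4),'q',st['qpos'].round(2))
    return st,R
E
python3 - <<'E'
from h import *
np.set_printoptions(precision=4,suppress=True)
B=[('scene',(.07,.1,.393),(268,200.5)),('scene',(-.036,.1,.393),(291.8,173.2)),('scene',(-.036,-.1,.393),(226.2,140.5)),('scene',(.07,-.1,.393),(200.5,164.5)),('scene',(.145,-.105,.095),(192.5,251.2)),
('side',(-.036,.1,.393),(248,92)),('side',(.07,.1,.393),(277.5,86.2)),('side',(.07,-.1,.393),(308,106.2)),('side',(-.036,-.1,.393),(277,112.5)),('side',(.145,-.105,.095),(326.2,188.8)),('side',(-.078,-.105,.095),(263,207)),('side',(-.078,.105,.095),(236.8,177)),
('scene',(-.02,.0395,.182),(265.5,217.3)),('side',(-.02,.0395,.182),(261,157.2)),('side',(-.02,-.0395,.182),(271.5,167.7))]
I={c:cams.camera_info(c) for c in('scene','side')}
f=lambda v:np.concatenate([proj(I[c],pose(v,np.array(p)))[0]-q+(v[3:5] if c=='scene' else v[5:7]) for c,p,q in B])
r=least_squares(f,[.58,.045,-.04,0,0,0,0],loss='soft_l1');print(r.x);print(f(r.x).reshape(-1,2).T)
b=r.x; print(pose(b,(-.02,.0395,.182)))
Rg=Rt(b[2],50); g=pose(b,(-.02,.0395,.155)); pre=g+Rg[:,2]*(.0187-.12)
print(g,pre)
plan([[.33,.3,.32],pre],[Rt(.3,60),Rg],[10,8],-1)
E
```

```text
[ 0.5651  0.0399 -0.0437 -0.3919  5.2142  2.8175  1.0998]
[[ 0.0752  1.0728 -0.1275 -1.1351 -0.341  -1.0844 -0.172   0.9188 -1.3367
   0.0104  0.8694  0.8373  0.4275 -0.243  -0.0436]
 [ 0.1326 -0.6518 -0.3981 -0.3013  0.2093 -1.0135 -0.2931 -0.0305 -0.117
   1.1256 -0.1708 -0.8626  1.7497  0.7431  0.7846]]
[0.5469 0.0802 0.182 ]
[0.5469 0.0802 0.155 ] [0.4818 0.083  0.2326]
[[-0.0235,0.0217,-0.0082,-2.9,0.9,-3.5,-1],[-0.0246,0.0206,-0.0075,-2.9,0.9,-3.5,-1],[-0.0257,0.0194,-0.0069,-2.9,0.9,-3.5,-1],[-0.0268,0.0181,-0.0064,-2.9,0.9,-3.5,-1],[-0.0277,0.0168,-0.0059,-2.9,0.9,-3.5,-1]]
[[-0.0286,0.0154,-0.0056,-2.9,0.9,-3.5,-1],[-0.0294,0.0139,-0.0053,-2.9,0.9,-3.5,-1],[-0.0301,0.0123,-0.0052,-2.9,0.9,-3.5,-1],[-0.0308,0.0107,-0.0051,-2.9,0.9,-3.5,-1],[-0.0313,0.0091,-0.0051,-2.9,0.9,-3.5,-1]]
[[-0.0315,0.0033,0.0145,-1.2,-1.4,2.0,-1],[-0.031,0.0041,0.0154,-1.2,-1.4,2.0,-1],[-0.0305,0.0048,0.0162,-1.2,-1.4,2.0,-1],[-0.0299,0.0055,0.0171,-1.2,-1.4,2.0,-1],[-0.0292,0.0062,0.0179,-1.2,-1.4,2.0,-1]]
[[-0.0286,0.0068,0.0188,-1.2,-1.4,2.0,-1],[-0.0278,0.0074,0.0196,-1.2,-1.4,2.0,-1],[-0.0271,0.0079,0.0205,-1.2,-1.4,2.0,-1]]
```

>>> play_rows:
  commands:
    - [-0.0235,0.0217,-0.0082,-2.9,0.9,-3.5,-1]
    - [-0.0246,0.0206,-0.0075,-2.9,0.9,-3.5,-1]
    - [-0.0257,0.0194,-0.0069,-2.9,0.9,-3.5,-1]
    - [-0.0268,0.0181,-0.0064,-2.9,0.9,-3.5,-1]
    - [-0.0277,0.0168,-0.0059,-2.9,0.9,-3.5,-1]

```text
time_s: 0.52
ee_pos: [0.2652, 0.4461, 0.2757]
tcp_rot: [2.877, -0.036, 1.575]
force: [1.1, 0.3, 0.0]
gripper_width: 0.0883
```

>>> play_rows:
  commands:
    - [-0.0286,0.0154,-0.0056,-2.9,0.9,-3.5,-1]
    - [-0.0294,0.0139,-0.0053,-2.9,0.9,-3.5,-1]
    - [-0.0301,0.0123,-0.0052,-2.9,0.9,-3.5,-1]
    - [-0.0308,0.0107,-0.0051,-2.9,0.9,-3.5,-1]
    - [-0.0313,0.0091,-0.0051,-2.9,0.9,-3.5,-1]

```text
time_s: 0.93
ee_pos: [0.3321, 0.2992, 0.318]
tcp_rot: [2.618, 0.01, 1.894]
force: [1.1, -0.1, 0.3]
gripper_width: 0.0879
```

Run:
```python
from h import *
show()
Rg=Rt(-.042,50)
plan([[.478,.083,.233]],[Rg],[9],-1)
```

```text
t 0.9333 tcp [0.3321 0.2992 0.318 ] grasp [0.3232 0.2964 0.3342] z [ 0.477  0.15  -0.866] x [-0.317  0.948 -0.01 ] F [ 1.1 -0.1  0.3] w 0.0879 q [-1.23  0.23  0.16  2.38  1.16  0.35 -0.26]
[[-0.0278,0.0019,0.0123,-1.1,-1.3,1.9,-1],[-0.0275,0.0025,0.013,-1.1,-1.3,1.9,-1],[-0.0271,0.0032,0.0136,-1.1,-1.3,1.9,-1],[-0.0266,0.0039,0.0143,-1.1,-1.3,1.9,-1],[-0.0262,0.0045,0.015,-1.1,-1.3,1.9,-1]]
[[-0.0257,0.0051,0.0156,-1.1,-1.3,1.9,-1],[-0.0251,0.0056,0.0163,-1.1,-1.3,1.9,-1],[-0.0246,0.0062,0.017,-1.1,-1.3,1.9,-1],[-0.024,0.0066,0.0176,-1.1,-1.3,1.9,-1]]
```

>>> play_rows:
  commands:
    - [-0.0278,0.0019,0.0123,-1.1,-1.3,1.9,-1]
    - [-0.0275,0.0025,0.013,-1.1,-1.3,1.9,-1]
    - [-0.0271,0.0032,0.0136,-1.1,-1.3,1.9,-1]
    - [-0.0266,0.0039,0.0143,-1.1,-1.3,1.9,-1]
    - [-0.0262,0.0045,0.015,-1.1,-1.3,1.9,-1]

```text
time_s: 1.35
ee_pos: [0.398, 0.2055, 0.284]
tcp_rot: [2.533, 0.018, 1.738]
force: [0.6, 0.2, 1.0]
gripper_width: 0.0879
```

>>> play_rows:
  commands:
    - [-0.0257,0.0051,0.0156,-1.1,-1.3,1.9,-1]
    - [-0.0251,0.0056,0.0163,-1.1,-1.3,1.9,-1]
    - [-0.0246,0.0062,0.017,-1.1,-1.3,1.9,-1]
    - [-0.024,0.0066,0.0176,-1.1,-1.3,1.9,-1]
    - [0,0,0,0,0,0,-1]

```text
time_s: 1.77
ee_pos: [0.4416, 0.153, 0.2567]
tcp_rot: [2.495, 0.027, 1.647]
force: [0.0, -0.7, -0.2]
gripper_width: 0.0881
```

Run:
```python
from h import *
show(); i=cams.camera_info('wrist'); im=cams.camera('wrist'); cv2.imwrite('pics/w1.png',im); print(i)
for c in [(.5592,.0852),(.5469,.0802)]: print(proj(i,[[*c,.182],[*c,.103]]))
cv2.imwrite('pics/w1b.png',cv2.resize(im,(800,600),interpolation=cv2.INTER_CUBIC))
```

```text
t 1.7667 tcp [0.4416 0.153  0.2567] grasp [0.4303 0.1525 0.2716] z [ 0.602  0.024 -0.798] x [-0.076  0.997 -0.027] F [ 0.  -0.7 -0.2] w 0.0881 q [-0.32  0.46 -0.56  2.56  2.01  0.74 -1.07]
{'intrinsics': array([[285.40505783,   0.        , 250.47066228],
       [  0.        , 285.40505783, 190.92740548],
       [  0.        ,   0.        ,   1.        ]]), 'k1': 0.02169803349873774, 'eye': array([0.29544123, 0.14350564, 0.32913925]), 'attitude': array([2.20621845, 0.02751365, 1.64811222])}
[[178.73567543 223.01430074]
 [190.364259   165.74943661]]
[[172.16539232 216.57051534]
 [185.06449433 158.46454994]]
```

View pics/w1b.png

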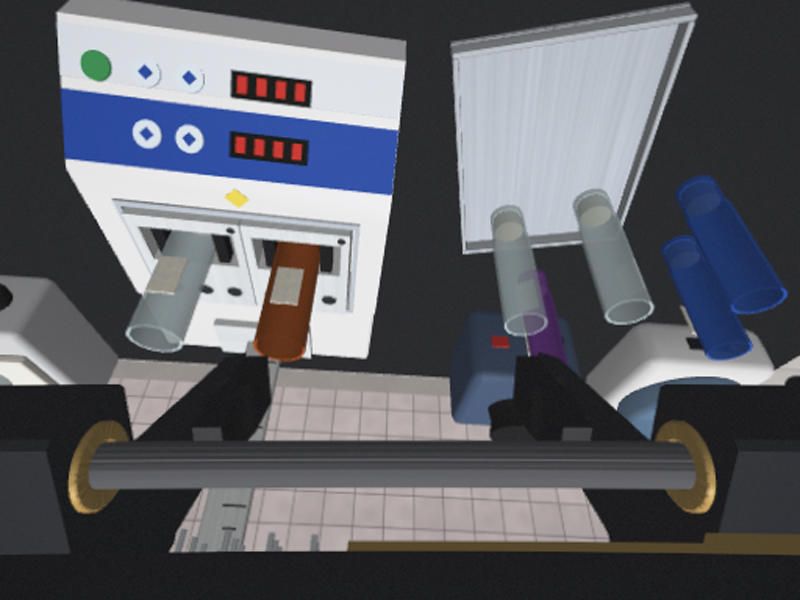

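The wrist view shows the amber rim centre at (281,350) of 800x600 and the clear rim at (155,337). The bath's top front corners are at (65,168) and (395,193), and the tray corners at (450,43), (692,8) and (465,252). Joint 4 is at its limit, so I need a closer pre-grasp.

Run:
```python
from h import *
np.set_printoptions(precision=4,suppress=True)
s=lambda U,V:np.array([(U+.5)/1.5625-.5,(V+.5)/1.5625-.5])
i=cams.camera_info('wrist')
B=[((-.02,.0395,.182),s(281,350)),((-.02,-.0395,.182),s(155,337)),((-.078,.105,.095),s(395,193)),((-.078,-.105,.095),s(65,168)),((.145,.105,.095),s(368,357))]
f=lambda v:np.concatenate([proj(i,pose(v,np.array(p)))[0]-q for p,q in B])
r=least_squares(f,[.57,.045,-.04],loss='soft_l1');b=r.x;print('bath',b);print(f(b).reshape(-1,2))
T=[((-.1,-.075,.018),s(450,43)),((-.1,.075,.018),s(692,8)),((.1,-.075,.018),s(465,252))]
h=lambda v:np.concatenate([proj(i,pose(v,np.array(p)))[0]-q for p,q in T])
t=least_squares(h,[.52,.28,.25]).x;print('tray',t,h(t)); print('free',pose(t,(-.05,0,0)))
Rg=Rt(b[2],50); g=pose(b,(-.02,.0395,.155)); pre=g+Rg[:,2]*(.0187-.08)
print(g,pre); plan([pre],[Rg],[5],-.14)
```

```text
bath [ 0.5749  0.0463 -0.023 ]
[[-0.6791 -2.6706]
 [ 0.3574 -0.1701]
 [-2.2669  3.9937]
 [ 0.7112 -1.1102]
 [ 1.7244  0.2283]]
tray [0.5127 0.2799 0.2419] [-1.4358  3.0646  3.1294 -1.1778 -3.2549 -0.5124]
free [0.4641 0.2679 0.    ]
[0.5559 0.0863 0.155 ] [0.5165 0.0872 0.202 ]
[[-0.0141,0.0043,0.0175,-0.6,-0.5,1.1,-0.14],[-0.0138,0.0043,0.0177,-0.6,-0.5,1.1,-0.14],[-0.0136,0.0044,0.0178,-0.6,-0.5,1.1,-0.14],[-0.0134,0.0045,0.018,-0.6,-0.5,1.1,-0.14],[-0.0131,0.0046,0.0181,-0.6,-0.5,1.1,-0.14]]
```

>>> play_rows:
  commands:
    - [-0.014,0.0043,0.0175,-0.6,-0.5,1.1,-0.14]
    - [-0.0138,0.0043,0.0177,-0.6,-0.5,1.1,-0.14]
    - [-0.0136,0.0044,0.0178,-0.6,-0.5,1.1,-0.14]
    - [-0.0134,0.0045,0.018,-0.6,-0.5,1.1,-0.14]
    - [-0.013,0.0046,0.018,-0.6,-0.5,1.1,-0.14]

```text
time_s: 2.23
ee_pos: [0.5167, 0.099, 0.2045]
tcp_rot: [2.434, 0.007, 1.57]
force: [-0.4, 0.1, -0.1]
gripper_width: 0.0569
```

Run:
```python
from h import *
Rg=Rt(-.03,50)
show()
plan([[.5165,.0865,.202]],[Rg],[4],-.14)
```

```text
t 2.2333 tcp [0.5167 0.099  0.2045] grasp [0.5045 0.0991 0.2187] z [ 0.65  -0.006 -0.76 ] x [ 0.001  1.    -0.007] F [-0.4  0.1 -0.1] w 0.0569 q [-0.05  0.7  -0.7   2.54  2.23  0.99 -1.12]
[[-0.0031,-0.0004,0.0005,0.1,-0.2,0.4,-0.14],[-0.0031,-0.0004,0.0005,0.1,-0.2,0.4,-0.14],[-0.0031,-0.0004,0.0005,0.1,-0.2,0.4,-0.14],[-0.0031,-0.0004,0.0005,0.1,-0.2,0.4,-0.14]]
```

>>> play_rows:
  commands:
    - [-0.004,0,0,0.1,-0.3,0.5,-0.14]
    - [-0.004,0,0,0.1,-0.3,0.5,-0.14]
    - [-0.004,0,0,0.1,-0.3,0.5,-0.14]
    - [0,0,0,0,0,0,-0.14]

```text
time_s: 2.57
ee_pos: [0.5162, 0.0873, 0.2027]
tcp_rot: [2.442, 0.013, 1.542]
force: [-0.0, 0.1, 0.6]
gripper_width: 0.0506
```

Run:
```python
from h import *
show(); i=cams.camera_info('wrist'); im=cams.camera('wrist'); cv2.imwrite('pics/w2.png',im); print(i['eye'],i['attitude'])
c=np.array([.556,.0855]); print(proj(i,[[*c,.182],[*c,.103]]))
c=cv2.resize(im,(800,600),interpolation=cv2.INTER_CUBIC)
cv2.imwrite('pics/w2b.png',c)
```

```text
t 2.5667 tcp [0.5162 0.0873 0.2027] grasp [0.5041 0.0879 0.217 ] z [ 0.643 -0.028 -0.765] x [ 0.029  1.    -0.013] F [-0.   0.1  0.6] w 0.0506 q [-0.03  0.7  -0.69  2.54  2.21  0.98 -1.12]
[0.36615158 0.09220969 0.26728081] [2.15277505 0.01327978 1.54300223]
[[250.05600006 236.99982768]
 [251.33131153 153.29099145]]
```

View pics/w2b.png

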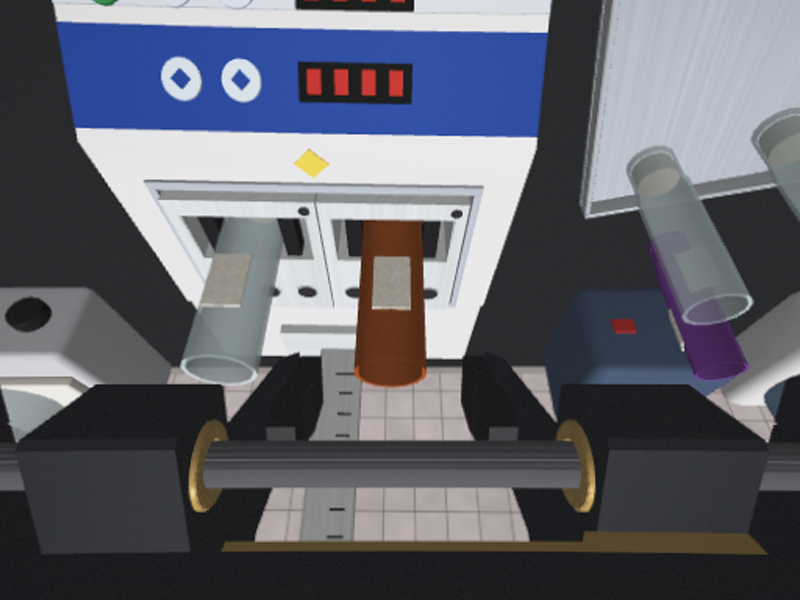

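The vial (u≈391) is centred between the fingers (≈392), and its rim is at (391,368) against a predicted (391,371). So the vial is at about (0.556, 0.0855).

Run:
```python
from h import *
R=Rt(-.038,50); plan([np.array([.556,.0855,.155])+R[:,2]*.0187],[R],[5],-.14)
```

```text
[[-0.0001,-0.0001,0.0162,0.0,0.0,0.2,-0.14],[-0.0002,-0.0001,0.0162,0.0,0.0,0.2,-0.14],[-0.0002,-0.0001,0.0162,0.0,0.0,0.2,-0.14],[-0.0002,-0.0001,0.0162,0.0,0.0,0.2,-0.14],[-0.0002,-0.0001,0.0162,0.0,0.0,0.2,-0.14]]
```

>>> play_rows:
  commands:
    - [0,0,0.016,0,0,0.2,-0.14]
    - [0,0,0.016,0,0,0.2,-0.14]
    - [0,0,0.016,0,0,0.2,-0.14]
    - [0,0,0.016,0,0,0.2,-0.14]
    - [0,0,0.016,0,0,0.2,-0.14]

```text
time_s: 3.03
ee_pos: [0.5681, 0.0926, 0.147]
tcp_rot: [2.433, -0.0, 1.545]
force: [0.1, 0.5, 0.5]
gripper_width: 0.0503
```

Run:
```python
from h import *
show()
R=Rt(-.038,50); plan([np.array([.556,.0855,.155])+R[:,2]*.0187],[R],[1],-.14)
```

```text
t 3.0333 tcp [0.5681 0.0926 0.147 ] grasp [0.5559 0.0929 0.1611] z [ 0.651 -0.017 -0.759] x [0.026 1.    0.   ] F [0.1 0.5 0.5] w 0.0503 q [-0.    0.87 -0.66  2.43  2.33  1.04 -1.1 ]
[[-0.0075,-0.004,0.0048,0.6,-0.4,0.5,-0.14]]
```

>>> play_rows:
  commands:
    - [-0.005,-0.002,0.0025,0.4,-0.3,0.4,-0.14]
    - [-0.0025,-0.002,0.0025,0.3,-0.3,0.2,-0.14]
    - [0,0,0,0,0,0,-0.14]

```text
time_s: 3.28
ee_pos: [0.5683, 0.0861, 0.1401]
tcp_rot: [2.446, 0.001, 1.53]
force: [0.8, 0.5, 0.5]
gripper_width: 0.0501
```

Run:
```python
from h import *
show()
R=Rt(-.038,50); plan([np.array([.556,.0855,.155])+R[:,2]*.0187],[R],[1],-.14)
```

```text
t 3.2833 tcp [0.5683 0.0861 0.1401] grasp [0.5563 0.0866 0.1545] z [ 0.64  -0.027 -0.768] x [ 0.04   0.999 -0.001] F [0.8 0.5 0.5] w 0.0501 q [ 0.01  0.88 -0.65  2.43  2.33  1.03 -1.1 ]
[[-0.0011,0.0001,-0.0006,-0.1,0.1,-0.1,-0.14]]
```

Good. Closing, centred to within about 1 mm.

>>> play_rows:
  commands:
    - [-0.001,0,-0.0005,0,0,0,0.3]
    - [0,0,0,0,0,0,0.3]
    - [0,0,0,0,0,0,0.5]
    - [0,0,0,0,0,0,0.5]
    - [0,0,0,0,0,0,0.5]
  force: 40

```text
time_s: 3.7
ee_pos: [0.5662, 0.0851, 0.1425]
tcp_rot: [2.446, 0.002, 1.532]
force: [3.2, 0.4, -5.5]
gripper_width: 0.0329
```

```bash
cat >> h.py <<'E'
def swing(g0,ang0,ang1,rise,n,piv,yaw=-.04,elev=50,jaw=.5,pre=True):
    """g0: upright grasp pt (current lift); lean ang about bath x (deg, + = toward -y by right hand), pivot piv. rows from now to lean ang1, raised along the vial's axis"""
    ax=np.array([np.cos(yaw),np.sin(yaw),0]); ps=[];Rs=[]
    for k in range(1,n+1):
        a=ang0+(ang1-ang0)*k/n; M=Ro.from_rotvec(ax*np.radians(a)).as_matrix()
        R=M@Rt(yaw,elev); G=piv+M@(g0-piv+np.array([0,0,rise*k/n])); ps.append(G-R[:,2]*env.pinch_z); Rs.append(R)
    plan(ps,Rs,[1]*n,jaw)
E
python3 - <<'E'
from h import *
st,R=show(); g=st['ee_pos']+R[:,2]*env.pinch_z; print(R)
piv=np.array([g[0],g[1],.095])
swing(g,0,8,.0,4,piv)
E
```

```text
t 3.7 tcp [0.5662 0.0851 0.1425] grasp [0.5543 0.0856 0.1568] z [ 0.64  -0.026 -0.768] x [ 0.039  0.999 -0.002] F [ 3.2  0.4 -5.5] w 0.0329 q [ 0.01  0.87 -0.65  2.43  2.33  1.03 -1.1 ]
[[ 0.03868133  0.76740938  0.63998953]
 [ 0.99924991 -0.02852959 -0.02618548]
 [-0.00183635  0.64052237 -0.76793732]]
[[-0.0016,0.0,0.0,-0.2,1.6,1.4,0.5],[-0.0017,-0.0,0.0,-0.0,1.5,1.3,0.5],[-0.0017,-0.0,0.0,0.0,1.5,1.3,0.5],[-0.0017,-0.0,0.0,0.0,1.5,1.3,0.5]]
```

>>> play_rows:
  commands:
    - [0,0,0.0005,0,0,0,0.5]
    - [-0.0017,0,0,0,1.6,1.4,0.5]
    - [-0.0017,0,0,0,1.5,1.3,0.5]
    - [-0.0017,0,0,0,1.5,1.3,0.5]
    - [-0.0017,0,0,0,1.5,1.3,0.5]

```text
time_s: 4.12
ee_pos: [0.5669, 0.0787, 0.1438]
tcp_rot: [2.441, -0.139, 1.533]
force: [-0.3, -0.8, 0.9]
gripper_width: 0.0328
```

```bash
cat >> h.py <<'E'
PIV=np.array([.5545,.0856,.095])
def where(base=(.5543,.0856,.1568),yaw=-.04):
    st,R=show(); g=st['ee_pos']+R[:,2]*env.pinch_z
    M=R@Rt(yaw,50).T; rv=np.degrees(Ro.from_matrix(M).as_rotvec())
    ax=np.array([np.cos(yaw),np.sin(yaw),0]); a=rv@ax
    Mi=Ro.from_rotvec(ax*np.radians(a)).as_matrix(); gu=PIV+Mi.T@(g-PIV)
    print('lean',round(a,2),'other rot',(rv-a*ax).round(2),'lift/offset mm',((gu-np.array(base))*1e3).round(1),'tau',st['ft_torque'].round(2)); return a,gu
E
python3 - <<'E'
from h import *
where()
E
```

```text
t 4.1167 tcp [0.5669 0.0787 0.1438] grasp [0.5547 0.0772 0.1579] z [ 0.648  0.082 -0.757] x [0.037 0.99  0.139] F [-0.3 -0.8  0.9] w 0.0328 q [ 0.15  0.9  -0.73  2.46  2.49  1.02 -1.18]
lean 7.97 other rot [-0.01 -0.13  0.14] lift/offset mm [0.8 0.4 1.7] tau [-0.45  0.7  -0.01]
```

>>> play_rows:
  commands:
    - [0.0034,0.0003,-0.0003,0,-2.4,-2.0,0.5]
    - [0.0034,0.0003,-0.0003,0,-2.4,-2.0,0.5]
    - [0.0034,0.0003,-0.0003,0,-2.4,-2.0,0.5]
    - [0.0034,0.0003,-0.0003,0,-2.4,-2.0,0.5]
    - [0.0034,0.0003,-0.0003,0,-2.4,-2.0,0.5]

```text
time_s: 4.53
ee_pos: [0.5671, 0.092, 0.1468]
tcp_rot: [2.443, 0.135, 1.525]
force: [-0.3, -1.5, -1.3]
gripper_width: 0.0329
```

Run:
```python
from h import *
where(); 
im=cams.camera('scene'); cv2.imwrite('pics/sc2.png',im); im2=cams.camera('side'); cv2.imwrite('pics/sd2.png',im2)
```

```text
t 4.5333 tcp [0.5671 0.092  0.1468] grasp [0.5552 0.0945 0.161 ] z [ 0.638 -0.132 -0.759] x [ 0.045  0.99  -0.135] F [-0.3 -1.5 -1.3] w 0.0329 q [-0.13  0.85 -0.58  2.39  2.17  1.04 -1.01]
lean -7.74 other rot [-0.   -0.   -0.32] lift/offset mm [ 0.5 -0.1  4.8] tau [ 0.22  0.84 -0.25]
```

>>> play_rows:
  commands:
    - [-0.0034,0.0001,-0.0002,0,2.4,2.0,0.5]
    - [-0.0034,0.0001,-0.0002,0,2.4,2.0,0.5]
    - [-0.0034,0.0001,-0.0002,0,2.4,2.0,0.5]
    - [-0.0034,0.0001,-0.0002,0,2.4,2.0,0.5]
    - [-0.0034,0.0001,-0.0002,0,2.4,2.0,0.5]

```text
time_s: 5.05
ee_pos: [0.566, 0.0775, 0.1503]
tcp_rot: [2.437, -0.149, 1.536]
force: [1.0, 0.3, -3.2]
gripper_width: 0.033
```

Run:
```python
from h import *
where()
```

```text
t 5.05 tcp [0.566  0.0775 0.1503] grasp [0.5538 0.0758 0.1644] z [ 0.651  0.09  -0.754] x [0.034 0.988 0.148] F [ 1.   0.3 -3.2] w 0.033 q [ 0.16  0.88 -0.72  2.47  2.5   1.   -1.19]
lean 8.52 other rot [-0.01 -0.34  0.27] lift/offset mm [-0.1  0.6  8.3] tau [-0.35  0.75  0.15]
```

Run:
```python
from h import *
im=cams.camera('wrist'); s=cams.camera('side'); s0=cv2.imread('pics/side0.png'); sd2=cv2.imread('pics/sd2.png')
z=lambda a,x,y,w,h,W,H:cv2.resize(a[y:y+h,x:x+w],(W,H),interpolation=cv2.INTER_CUBIC)
o=np.vstack([z(im,130,60,260,190,800,300)[:, :]*1, np.hstack([z(s0,235,130,70,75,266,285),z(sd2,235,130,70,75,267,285),z(s,235,130,70,75,267,285)])])
cv2.imwrite('pics/chk1.png',o)
```

```text
(no output)
```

View pics/chk1.png

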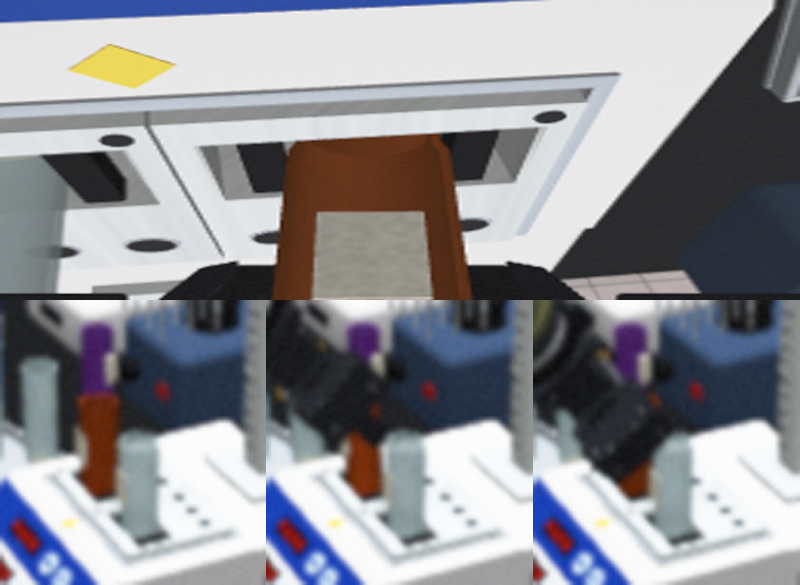

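The blocks look level and the amber vial is partly risen. Its shoulder taper now shows near the mouth. Continuing with smaller commanded lift.

>>> play_rows:
  commands:
    - [0.0034,0,0,0,-2.5,-2.1,0.5]
    - [0.0034,0,0,0,-2.5,-2.1,0.5]
    - [0.0034,0,0,0,-2.5,-2.1,0.5]
    - [0.0034,0,0,0,-2.5,-2.1,0.5]
    - [0.0034,0,0,0,-2.5,-2.1,0.5]

```text
time_s: 5.57
ee_pos: [0.5667, 0.0928, 0.1518]
tcp_rot: [2.438, 0.144, 1.526]
force: [0.3, -2.5, 0.3]
gripper_width: 0.0333
```

Run:
```python
from h import *
where()
```

```text
t 5.5667 tcp [0.5667 0.0928 0.1518] grasp [0.5547 0.0954 0.166 ] z [ 0.642 -0.138 -0.754] x [ 0.044  0.989 -0.143] F [ 0.3 -2.5  0.3] w 0.0333 q [-0.14  0.84 -0.57  2.39  2.16  1.04 -1.01]
lean -8.23 other rot [-0.01 -0.31 -0.26] lift/offset mm [ 0.  -0.4  9.8] tau [ 0.12  0.57 -0.35]
```

>>> play_rows:
  commands:
    - [-0.0035,0.0001,-0.0001,0,2.5,2.1,0.5]
    - [-0.0035,0.0001,-0.0001,0,2.5,2.1,0.5]
    - [-0.0035,0.0001,-0.0001,0,2.5,2.1,0.5]
    - [-0.0035,0.0001,-0.0001,0,2.5,2.1,0.5]
    - [-0.0035,0.0001,-0.0001,0,2.5,2.1,0.5]

```text
time_s: 5.98
ee_pos: [0.5656, 0.0794, 0.1542]
tcp_rot: [2.433, -0.131, 1.533]
force: [2.1, -0.2, -1.8]
gripper_width: 0.0329
```

>>> play_rows:
  commands:
    - [0.0035,0.0001,-0.0001,0,-2.5,-2.1,0.5]
    - [0.0035,0.0001,-0.0001,0,-2.5,-2.1,0.5]
    - [0.0035,0.0001,-0.0001,0,-2.5,-2.1,0.5]
    - [0.0035,0.0001,-0.0001,0,-2.5,-2.1,0.5]
    - [0.0035,0.0001,-0.0001,0,-2.5,-2.1,0.5]

```text
time_s: 6.4
ee_pos: [0.5666, 0.0915, 0.1556]
tcp_rot: [2.435, 0.157, 1.517]
force: [0.9, -2.2, 0.7]
gripper_width: 0.0331
```

Run:
```python
from h import *
where()
```

```text
t 6.4 tcp [0.5666 0.0915 0.1556] grasp [0.5546 0.0944 0.1697] z [ 0.642 -0.153 -0.751] x [ 0.053  0.986 -0.156] F [ 0.9 -2.2  0.7] w 0.0331 q [-0.16  0.83 -0.55  2.39  2.14  1.03 -1.  ]
lean -8.98 other rot [-0.02 -0.41 -0.74] lift/offset mm [-0.1 -3.  13.3] tau [ 0.21  0.51 -0.25]
```

>>> play_rows:
  commands:
    - [-0.0034,0.0001,-0.0002,0,2.6,2.2,0.5]
    - [-0.0034,0.0001,-0.0002,0,2.6,2.2,0.5]
    - [-0.0034,0.0001,-0.0002,0,2.6,2.2,0.5]
    - [-0.0034,0.0001,-0.0002,0,2.6,2.2,0.5]
    - [-0.0034,0.0001,-0.0002,0,2.6,2.2,0.5]

```text
time_s: 6.82
ee_pos: [0.5659, 0.0793, 0.1593]
tcp_rot: [2.428, -0.132, 1.524]
force: [1.3, -0.3, -3.4]
gripper_width: 0.0332
```

>>> play_rows:
  commands:
    - [0.004,0.0001,-0.0002,0,-2.5,-2.1,0.5]
    - [0.004,0.0001,-0.0002,0,-2.5,-2.1,0.5]
    - [0.004,0.0001,-0.0002,0,-2.5,-2.1,0.5]
    - [0.004,0.0001,-0.0002,0,-2.5,-2.1,0.5]
    - [0.004,0.0001,-0.0002,0,-2.5,-2.1,0.5]

```text
time_s: 7.23
ee_pos: [0.5665, 0.0937, 0.1616]
tcp_rot: [2.43, 0.156, 1.509]
force: [1.6, -2.3, -2.9]
gripper_width: 0.0331
```

Run:
```python
from h import *
where()
```

```text
t 7.2333 tcp [0.5665 0.0937 0.1616] grasp [0.5544 0.0967 0.1755] z [ 0.644 -0.158 -0.748] x [ 0.061  0.986 -0.155] F [ 1.6 -2.3 -2.9] w 0.0331 q [-0.18  0.81 -0.54  2.38  2.12  1.02 -1.  ]
lean -8.94 other rot [-0.03 -0.67 -1.2 ] lift/offset mm [-0.4 -1.6 19.5] tau [ 0.3   0.75 -0.21]
```

>>> play_rows:
  commands:
    - [-0.0038,0.0001,-0.0002,0,2.6,2.4,0.5]
    - [-0.0038,0.0001,-0.0002,0,2.6,2.4,0.5]
    - [-0.0038,0.0001,-0.0002,0,2.6,2.4,0.5]
    - [-0.0038,0.0001,-0.0002,0,2.6,2.4,0.5]
    - [-0.0038,0.0001,-0.0002,0,2.6,2.4,0.5]

```text
time_s: 7.65
ee_pos: [0.5633, 0.0769, 0.1637]
tcp_rot: [2.427, -0.141, 1.499]
force: [2.9, -1.5, -3.2]
gripper_width: 0.033
```

Run:
```python
from h import *
a,g=where(); swing(g,a,0,0,4,PIV)
im=cams.camera('wrist'); cv2.imwrite('pics/w3.png',im[60:330])
```

```text
t 7.65 tcp [0.5633 0.0769 0.1637] grasp [0.551  0.0758 0.1777] z [ 0.661  0.059 -0.748] x [0.071 0.987 0.141] F [ 2.9 -1.5 -3.2] w 0.033 q [ 0.12  0.84 -0.69  2.47  2.46  1.   -1.23]
lean 8.08 other rot [-0.04 -1.05 -1.89] lift/offset mm [-2.9  2.  21.5] tau [-0.6   0.75 -0.2 ]
[[0.0028,-0.0005,0.0,1.1,-0.4,-2.7,0.5],[0.0024,-0.0001,0.0001,0.0,-1.5,-1.3,0.5],[0.0024,-0.0001,0.0001,0.0,-1.5,-1.3,0.5],[0.0024,-0.0001,0.0001,-0.0,-1.5,-1.3,0.5]]
```

View pics/w3.png

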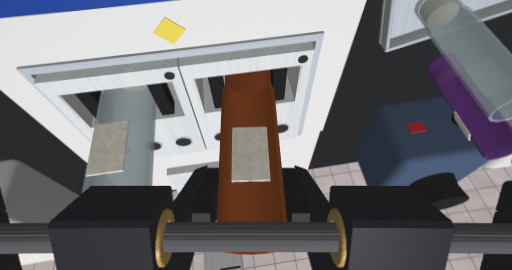

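The block is still level, and the vial's narrow foot now shows at the pocket mouth with gaps to the cheeks, so it has risen past 16 mm. Now upright and straight up.

Run:
```python
from h import *
R=Rt(-.04,50); G=np.array([.5543,.0856,.1785])-R[:,2]*env.pinch_z
plan([G],[R],[4],.5)
```

```text
[[0.0025,0.0003,0.0006,0.3,-1.3,-1.7,0.5],[0.0025,0.0003,0.0005,0.3,-1.3,-1.7,0.5],[0.0025,0.0004,0.0004,0.3,-1.3,-1.7,0.5],[0.0025,0.0005,0.0004,0.3,-1.3,-1.7,0.5]]
```

>>> play_rows:
  commands:
    - [0.0025,0.0003,0.0005,0.3,-1.3,-1.7,0.5]
    - [0.0025,0.0003,0.0005,0.3,-1.3,-1.7,0.5]
    - [0.0025,0.0003,0.0005,0.3,-1.3,-1.7,0.5]
    - [0.0025,0.0003,0.0005,0.3,-1.3,-1.7,0.5]
    - [0,0,0,0,0,0,0.5]

```text
time_s: 8.12
ee_pos: [0.5659, 0.0874, 0.1643]
tcp_rot: [2.448, 0.01, 1.531]
force: [0.2, -1.4, -2.9]
gripper_width: 0.0329
```

Run:
```python
from h import *
a,g=where()
R=Rt(-.04,50); G=np.array([.5543,.0856,.187])-R[:,2]*env.pinch_z
plan([G],[R],[3],.5)
```

```text
t 8.1167 tcp [0.5659 0.0874 0.1643] grasp [0.554  0.0881 0.1786] z [ 0.638 -0.033 -0.769] x [ 0.04   0.999 -0.01 ] F [ 0.2 -1.4 -2.9] w 0.0329 q [-0.03  0.8  -0.6   2.42  2.3   0.95 -1.09]
lean -0.57 other rot [ 0.01  0.27 -0.01] lift/offset mm [-0.4  1.6 21.9] tau [-0.48  0.83 -0.33]
[[-0.0008,0.0019,-0.002,-0.1,0.1,0.1,0.5],[-0.0008,0.0019,-0.002,-0.1,0.1,0.1,0.5],[-0.0008,0.0019,-0.002,-0.1,0.1,0.1,0.5]]
```

Test lift of about 8 mm, watching the force.

>>> play_rows:
  commands:
    - [-0.0006,0.0018,-0.002,0,0,0,0.5]
    - [-0.0006,0.0018,-0.002,0,0,0,0.5]
    - [-0.0006,0.0018,-0.002,0,0,0,0.5]

```text
time_s: 8.37
ee_pos: [0.5653, 0.0872, 0.1724]
tcp_rot: [2.449, 0.011, 1.533]
force: [0.9, 0.4, -1.7]
gripper_width: 0.0331
```

Run:
```python
from h import *
a,g=where()
R=Rt(-.04,50); G=np.array([.554,.0856,.2125])-R[:,2]*env.pinch_z
plan([G],[R],[5],.5)
im=cams.camera('wrist'); cv2.imwrite('pics/w4.png',im[60:330])
```

```text
t 8.3667 tcp [0.5653 0.0872 0.1724] grasp [0.5534 0.0878 0.1868] z [ 0.637 -0.032 -0.77 ] x [ 0.038  0.999 -0.011] F [ 0.9  0.4 -1.7] w 0.0331 q [-0.02  0.77 -0.6   2.41  2.28  0.92 -1.08]
lean -0.61 other rot [0.01 0.34 0.14] lift/offset mm [-1.   1.3 30. ] tau [0.03 0.65 0.01]
[[-0.0005,0.0034,-0.0039,-0.1,0.1,0.1,0.5],[-0.0005,0.0034,-0.0039,-0.1,0.1,0.1,0.5],[-0.0005,0.0034,-0.0039,-0.1,0.1,0.1,0.5],[-0.0004,0.0034,-0.0039,-0.1,0.1,0.1,0.5],[-0.0004,0.0034,-0.0039,-0.1,0.1,0.1,0.5]]
```

View pics/w4.png

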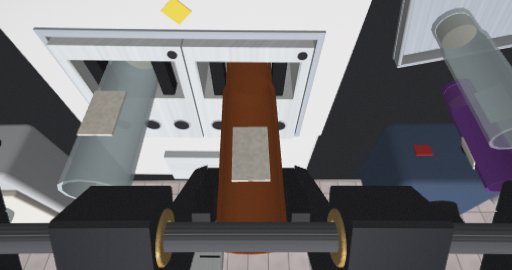

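Free: low force, narrow foot visible, blocks level. Lifting out.

>>> play_rows:
  commands:
    - [-0.0004,0.0034,-0.0039,0,0,0,0.5]
    - [-0.0004,0.0034,-0.0039,0,0,0,0.5]
    - [-0.0004,0.0034,-0.0039,0,0,0,0.5]
    - [-0.0004,0.0034,-0.0039,0,0,0,0.5]
    - [-0.0004,0.0034,-0.0039,0,0,0,0.5]

```text
time_s: 8.83
ee_pos: [0.5654, 0.0853, 0.2009]
tcp_rot: [2.45, 0.008, 1.534]
force: [-0.3, -0.8, -1.3]
gripper_width: 0.0328
```

Run:
```python
from h import *
a,g=where()
Rs=[Rt(0.05,50),Rt(.3,50)]
plan([np.array([.522,.125,.218])-Rs[0][:,2]*env.pinch_z,np.array([.478,.272,.20])-Rs[1][:,2]*env.pinch_z],Rs,[5,10],.5)
im=cams.camera('wrist'); cv2.imwrite('pics/w5.png',im)
```

```text
t 8.8333 tcp [0.5654 0.0853 0.2009] grasp [0.5535 0.0859 0.2153] z [ 0.637 -0.03  -0.77 ] x [ 0.037  0.999 -0.008] F [-0.3 -0.8 -1.3] w 0.0328 q [-0.01  0.69 -0.6   2.4   2.23  0.83 -1.02]
lean -0.46 other rot [0.02 0.39 0.17] lift/offset mm [-0.8 -0.7 58.5] tau [ 0.05  0.79 -0.02]
[[0.0078,-0.0047,-0.0047,-0.1,0.7,-0.7,0.5],[0.0079,-0.0046,-0.0046,-0.1,0.7,-0.7,0.5],[0.008,-0.0045,-0.0045,-0.1,0.7,-0.7,0.5],[0.0081,-0.0044,-0.0044,-0.1,0.7,-0.7,0.5],[0.0083,-0.0043,-0.0043,-0.1,0.7,-0.7,0.5]]
[[0.0152,-0.004,-0.001,0.0,0.9,-1.1,0.5],[0.0153,-0.0037,-0.0008,0.0,0.9,-1.1,0.5],[0.0154,-0.0034,-0.0005,0.0,0.9,-1.1,0.5],[0.0154,-0.0031,-0.0003,0.0,0.9,-1.1,0.5],[0.0155,-0.0028,-0.0,0.0,0.9,-1.1,0.5]]
[[0.0155,-0.0025,0.0002,0.0,0.9,-1.1,0.5],[0.0156,-0.0022,0.0005,0.0,0.9,-1.1,0.5],[0.0156,-0.0019,0.0007,0.0,0.9,-1.1,0.5],[0.0156,-0.0016,0.001,0.0,0.9,-1.1,0.5],[0.0156,-0.0013,0.0012,0.0,0.9,-1.1,0.5]]
```

View pics/w5.png

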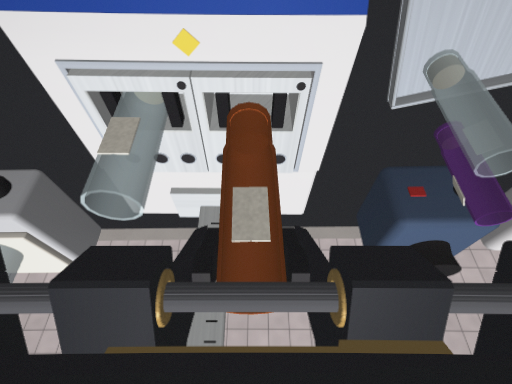

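The vial's base (249,122) is clear of the pocket, and both blocks and the clear vial are in place. Moving to the tray.

>>> play_rows:
  commands:
    - [0.0068,-0.0047,-0.0047,0,0.7,-0.7,0.5]
    - [0.007,-0.0046,-0.0046,0,0.7,-0.7,0.5]
    - [0.007,-0.0045,-0.0045,0,0.7,-0.7,0.5]
    - [0.007,-0.0044,-0.0044,0,0.7,-0.7,0.5]
    - [0.007,-0.0043,-0.0043,0,0.7,-0.7,0.5]

```text
time_s: 9.3
ee_pos: [0.5318, 0.1222, 0.206]
tcp_rot: [2.447, -0.001, 1.625]
force: [0.1, 0.1, -1.6]
gripper_width: 0.0331
```

>>> play_rows:
  commands:
    - [0.015,-0.004,-0.001,0,0.9,-1.1,0.5]
    - [0.015,-0.0037,-0.0008,0,0.9,-1.1,0.5]
    - [0.015,-0.0034,-0.0005,0,0.9,-1.1,0.5]
    - [0.015,-0.003,-0.0003,0,0.9,-1.1,0.5]
    - [0.015,-0.0028,0,0,0.9,-1.1,0.5]

```text
time_s: 9.72
ee_pos: [0.5031, 0.1993, 0.1957]
tcp_rot: [2.452, 0.001, 1.763]
force: [-0.1, 0.3, -1.7]
gripper_width: 0.0331
```

Run:
```python
from h import *
a,g=where()
Rs=[Rt(.3,50)]
plan([np.array([.478,.272,.19])-Rs[0][:,2]*env.pinch_z],Rs,[5],.5)
i=cams.camera_info('wrist')
for d in (.09,.094,.098,.102): print(d,proj(i,g-[0,0,d]))
```

```text
t 9.7167 tcp [0.5031 0.1993 0.1957] grasp [0.4914 0.197  0.2101] z [ 0.625  0.12  -0.771] x [-0.191  0.982 -0.001] F [-0.1  0.3 -1.7] w 0.0331 q [-0.21  0.72 -0.69  2.49  2.24  0.94 -1.07]
lean -0.14 other rot [ 0.02  0.47 13.29] lift/offset mm [-62.9 111.1  53.6] tau [-0.12  0.76  0.03]
[[0.0155,-0.0023,0.0032,-0.1,0.8,-0.9,0.5],[0.0155,-0.0021,0.0034,-0.1,0.8,-0.9,0.5],[0.0155,-0.0018,0.0037,-0.1,0.8,-0.9,0.5],[0.0155,-0.0016,0.0039,-0.1,0.8,-0.9,0.5],[0.0154,-0.0014,0.0041,-0.1,0.8,-0.9,0.5]]
0.09 [[250.56201052 130.97548815]]
0.094 [[250.57144937 126.79674379]]
0.098 [[250.5806783  122.71076277]]
0.102 [[250.58970447 118.71438682]]
```

>>> play_rows:
  commands:
    - [0.0155,-0.0023,0.003,0,0.8,-0.9,0.5]
    - [0.0155,-0.002,0.003,0,0.8,-0.9,0.5]
    - [0.0155,-0.0018,0.003,0,0.8,-0.9,0.5]
    - [0.0155,-0.0016,0.003,0,0.8,-0.9,0.5]
    - [0.0155,-0.0014,0.003,0,0.8,-0.9,0.5]

```text
time_s: 10.13
ee_pos: [0.4809, 0.2816, 0.1762]
tcp_rot: [2.456, -0.003, 1.884]
force: [-0.2, 0.8, -1.1]
gripper_width: 0.0332
```

Run:
```python
from h import *
st,R=show()
R=Rt(.3,50)
plan([np.array([.478,.272,.15])-R[:,2]*env.pinch_z],[R],[5],.5)
im=cams.camera('wrist'); cv2.imwrite('pics/w6.png',im); i=cams.camera_info('wrist')
s=cams.camera('scene'); cv2.imwrite('pics/sc6.png',s)
cv2.imwrite('pics/chk6.png',np.hstack([cv2.resize(im,(400,300)),cv2.resize(s[200:320,250:410],(400,300),interpolation=cv2.INTER_CUBIC)]))
for p in [(.478,.272),(.4641,.2679),(.4718,.272)]: print(proj(i,[*p,.004]))
```

```text
t 10.1333 tcp [0.4809 0.2816 0.1762] grasp [0.4696 0.2779 0.1907] z [ 0.601  0.198 -0.774] x [-0.308  0.951  0.003] F [-0.2  0.8 -1.1] w 0.0332 q [-0.35  0.78 -0.71  2.44  2.22  0.98 -1.06]
[[-0.0017,-0.0042,0.0071,-0.1,-0.1,0.1,0.5],[-0.0017,-0.0042,0.0071,-0.1,-0.1,0.1,0.5],[-0.0017,-0.0042,0.0071,-0.1,-0.1,0.1,0.5],[-0.0017,-0.0042,0.0071,-0.1,-0.1,0.1,0.5],[-0.0017,-0.0042,0.007,-0.1,-0.1,0.1,0.5]]
[[235.49225646  58.02493742]]
[[235.28988823  41.52321995]]
[[237.4460229   51.51277111]]
```

View pics/chk6.png

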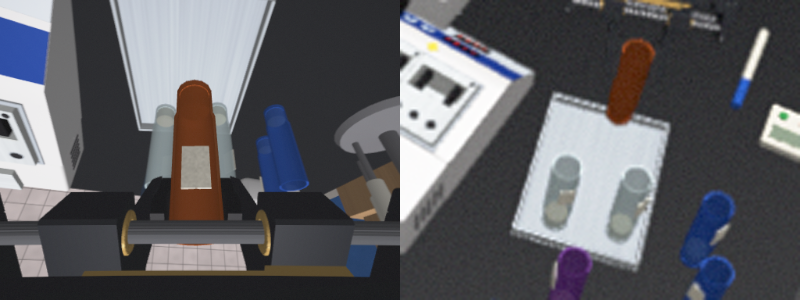

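Run:
```python
from h import *
i=cams.camera_info('wrist')
def ray(i,u,z): return least_squares(lambda v:(proj(i,[*v,z])[0]-u),[.5,.27]).x.round(4)
print('far right corner',ray(i,(180,166),.018),'doneA',ray(i,(209,149),.004),'doneB',ray(i,(283,146),.004),'left edge top',ray(i,(350,2),.018),'right edge top',ray(i,(142,2),.018))
for t in [(.5201,.2848,.2575),(.5127,.2799,.2419)]: print([pose(t,p).round(3)[:2] for p in [(.1,-.075,0),(-.1,-.075,0),(-.1,.075,0),(.1,.075,0),(-.045,0,0)]])
```

```text
far right corner [0.6278 0.2405] doneA [0.6017 0.2706] doneB [0.5691 0.3547] left edge top [0.4059 0.3339] right edge top [0.4514 0.1942]
[array([0.636, 0.238]), array([0.442, 0.187]), array([0.404, 0.332]), array([0.598, 0.383]), array([0.477, 0.273])]
[array([0.628, 0.231]), array([0.434, 0.183]), array([0.398, 0.329]), array([0.592, 0.377]), array([0.469, 0.269])]
```

Run:
```python
from h import *
R=Rt(.3,50.2)
plan([np.array([.473,.271,.15])-R[:,2]*env.pinch_z,np.array([.473,.271,.115])-R[:,2]*env.pinch_z],[R,R],[5,5],.5)
```

```text
[[-0.002,-0.005,0.0064,-0.1,-0.2,0.1,0.5],[-0.002,-0.005,0.0064,-0.1,-0.2,0.1,0.5],[-0.002,-0.005,0.0064,-0.1,-0.2,0.1,0.5],[-0.002,-0.005,0.0064,-0.1,-0.2,0.1,0.5],[-0.002,-0.005,0.0064,-0.1,-0.2,0.1,0.5]]
[[0.0,-0.0045,0.0054,0.0,0.0,0.0,0.5],[0.0,-0.0045,0.0054,0.0,0.0,0.0,0.5],[0.0,-0.0045,0.0054,0.0,0.0,0.0,0.5],[0.0,-0.0045,0.0054,0.0,0.0,0.0,0.5],[0.0,-0.0045,0.0054,0.0,0.0,0.0,0.5]]
```

>>> play_rows:
  commands:
    - [-0.002,-0.005,0.0064,0,0,0,0.5]
    - [-0.002,-0.005,0.0064,0,0,0,0.5]
    - [-0.002,-0.005,0.0064,0,0,0,0.5]
    - [-0.002,-0.005,0.0064,0,0,0,0.5]
    - [-0.002,-0.005,0.0064,0,0,0,0.5]

```text
time_s: 10.65
ee_pos: [0.4845, 0.2709, 0.1335]
tcp_rot: [2.455, -0.004, 1.884]
force: [-0.1, 0.2, -1.1]
gripper_width: 0.0327
```

>>> play_rows:
  commands:
    - [0,-0.0045,0.0054,0,0,0,0.5]
    - [0,-0.0045,0.0054,0,0,0,0.5]
    - [0,-0.004,0.005,0,0,0,0.5]
    - [0,-0.0025,0.003,0,0,0,0.5]
    - [0,0,0,0,0,0,0.5]

```text
time_s: 11.07
ee_pos: [0.4841, 0.2659, 0.103]
tcp_rot: [2.461, -0.001, 1.879]
force: [-0.7, -0.2, -1.6]
gripper_width: 0.0329
```

Run:
```python
from h import *
st,_=show()
R=Rt(.3,50.2); g=st['ee_pos']+_[:,2]*env.pinch_z
plan([np.array([g[0],g[1],.106])-R[:,2]*env.pinch_z],[R],[4],.5)
```

```text
t 11.0667 tcp [0.4841 0.2659 0.103 ] grasp [0.4729 0.2623 0.1175] z [ 0.6    0.191 -0.777] x [-0.303  0.953  0.001] F [-0.7 -0.2 -1.6] w 0.0329 q [-0.34  0.99 -0.69  2.49  2.36  1.18 -1.16]
[[-0.0,-0.0018,0.0022,-0.2,-0.1,0.1,0.5],[-0.0,-0.0018,0.0022,-0.2,-0.1,0.1,0.5],[-0.0,-0.0018,0.0022,-0.2,-0.1,0.1,0.5],[-0.0,-0.0018,0.0022,-0.2,-0.1,0.1,0.5]]
```

>>> play_rows:
  commands:
    - [0.001,-0.0018,0.0022,-0.2,0,0,0.5]
    - [0.001,-0.0018,0.0022,-0.2,0,0,0.5]
    - [0,-0.0016,0.002,-0.1,0,0,0.5]
    - [0,-0.0012,0.0014,0,0,0,0.5]
    - [0,0,0,0,0,0,0.5]

```text
time_s: 11.48
ee_pos: [0.4839, 0.2688, 0.0929]
tcp_rot: [2.449, -0.001, 1.879]
force: [0.2, 0.3, 0.5]
gripper_width: 0.0332
```

Run:
```python
from h import *
show()
```

```text
t 11.4833 tcp [0.4839 0.2688 0.0929] grasp [0.4725 0.2651 0.1073] z [ 0.608  0.195 -0.769] x [-0.304  0.953  0.001] F [0.2 0.3 0.5] w 0.0332 q [-0.36  1.03 -0.69  2.49  2.38  1.23 -1.18]
```

>>> play_rows:
  commands:
    - [0,-0.0006,0.0008,0,0,0,0.5]
    - [0,-0.0006,0.0008,0,0,0,0.5]
    - [0,0,0,0,0,0,0.5]

```text
time_s: 11.73
ee_pos: [0.4853, 0.2694, 0.0933]
tcp_rot: [2.442, -0.001, 1.88]
force: [0.4, 0.2, -1.5]
gripper_width: 0.0332
```

>>> play_rows:
  commands:
    - [0,-0.0006,0.0008,0,0,0,0.5]
    - [0,-0.0006,0.0008,0,0,0,0.5]
    - [0,0,0,0,0,0,0.5]

```text
time_s: 11.98
ee_pos: [0.4866, 0.2699, 0.093]
tcp_rot: [2.437, -0.001, 1.88]
force: [-1.5, 0.1, -1.6]
gripper_width: 0.0331
```

Run:
```python
from h import *
show()
```

```text
t 11.9833 tcp [0.4866 0.2699 0.093 ] grasp [0.475  0.2662 0.1073] z [ 0.617  0.198 -0.762] x [-0.304  0.953  0.001] F [-1.5  0.1 -1.6] w 0.0331 q [-0.36  1.03 -0.69  2.49  2.39  1.25 -1.18]
```

>>> play_rows:
  commands:
    - [0,-0.0016,0.0014,-0.3,0,0,0.5]
    - [0,-0.0016,0.0014,-0.3,0,0,0.5]
    - [0,-0.0013,0.0012,-0.2,0,0,0.5]

```text
time_s: 12.23
ee_pos: [0.4898, 0.2707, 0.0931]
tcp_rot: [2.405, -0.001, 1.879]
force: [-3.5, -2.5, 12.9]
gripper_width: 0.0331
```

Run:
```python
from h import *
show()
```

```text
t 12.2333 tcp [0.4898 0.2707 0.0931] grasp [0.4778 0.2669 0.1069] z [ 0.64   0.205 -0.74 ] x [-0.304  0.953  0.001] F [-3.5 -2.5 12.9] w 0.0331 q [-0.37  1.06 -0.68  2.51  2.41  1.31 -1.2 ]
```

I turned the wrong way (rx sign), so the vial is tilted by about 2.5°. I'll raise it slightly, straighten it, then lower again.

Run:
```python
from h import *
R=Rt(.308,50.2)
plan([np.array([.475,.267,.111])-R[:,2]*env.pinch_z],[R],[3],.5)
```

```text
[[0.0003,-0.0,-0.0016,0.8,-0.0,-0.0,0.5],[0.0003,-0.0,-0.0016,0.8,-0.0,-0.0,0.5],[0.0003,-0.0001,-0.0016,0.8,-0.0,-0.0,0.5]]
```

>>> play_rows:
  commands:
    - [0,0,-0.0016,0.8,0,0,0.5]
    - [0,0,-0.0016,0.8,0,0,0.5]
    - [0,0,-0.0016,0.8,0,0,0.5]
    - [0,0,0,0,0,0,0.5]

```text
time_s: 12.57
ee_pos: [0.4855, 0.2696, 0.0955]
tcp_rot: [2.451, -0.001, 1.88]
force: [-0.4, -0.0, -0.1]
gripper_width: 0.0333
```

Run:
```python
from h import *
show()
im=cams.camera('wrist'); cv2.imwrite('pics/w7.png',im); i=cams.camera_info('wrist')
im=cams.camera('side'); cv2.imwrite('pics/sd7.png',im); 
cv2.imwrite('pics/chk7.png',np.hstack([cv2.resize(im[110:230,180:280],(500,600),interpolation=cv2.INTER_CUBIC)]))
```

```text
t 12.5667 tcp [0.4855 0.2696 0.0955] grasp [0.4741 0.266  0.1099] z [ 0.607  0.195 -0.771] x [-0.305  0.952  0.001] F [-0.4 -0.  -0.1] w 0.0333 q [-0.35  1.02 -0.69  2.49  2.38  1.22 -1.17]
```

View pics/chk7.png

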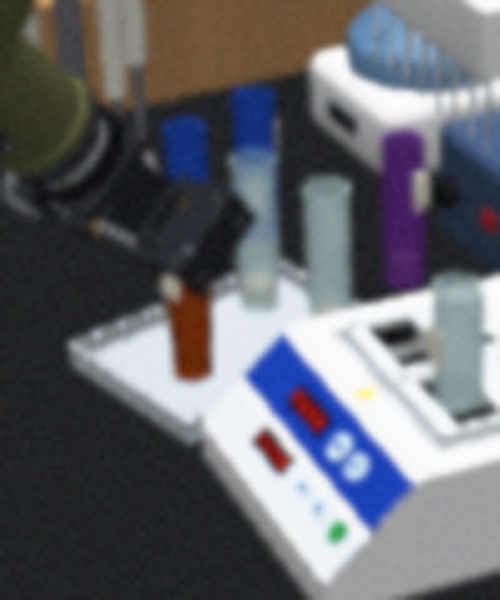

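The vial is in the free half of the tray, near upright, with its base just above the floor. I'll lower it with small vertical steps.

>>> play_rows:
  commands:
    - [0,-0.0012,0.0015,0.1,0,0,0.5]
    - [0,-0.0012,0.0015,0.1,0,0,0.5]

```text
time_s: 12.83
ee_pos: [0.4866, 0.2701, 0.0926]
tcp_rot: [2.448, -0.001, 1.881]
force: [-2.7, -2.2, 21.8]
gripper_width: 0.0331
```

>>> play_rows:
  commands:
    - [0,-0.0008,0.001,0.1,0,0,0.5]

```text
time_s: 12.92
ee_pos: [0.4877, 0.2705, 0.0929]
tcp_rot: [2.445, -0.0, 1.881]
force: [-3.7, -1.4, 13.9]
gripper_width: 0.0329
```

Run:
```python
from h import *
show()
```

```text
t 12.9167 tcp [0.4877 0.2705 0.0929] grasp [0.4763 0.2668 0.1072] z [ 0.611  0.196 -0.767] x [-0.305  0.952  0.   ] F [-3.7 -1.4 13.9] w 0.0329 q [-0.35  1.03 -0.69  2.48  2.39  1.23 -1.17]
```

>>> play_rows:
  commands:
    - [0,0.0002,-0.0003,0,0,0,0.5]
    - [0,0,0,0,0,0,0.5]
  force: 12

```text
time_s: 13.08
ee_pos: [0.4877, 0.2706, 0.0931]
tcp_rot: [2.444, -0.0, 1.881]
force: [-0.4, -1.4, -1.6]
gripper_width: 0.0335
```

Run:
```python
from h import *
show()
```

```text
t 13.0833 tcp [0.4877 0.2706 0.0931] grasp [0.4763 0.2669 0.1074] z [ 0.612  0.197 -0.766] x [-0.306  0.952  0.   ] F [-0.4 -1.4 -1.6] w 0.0335 q [-0.35  1.03 -0.68  2.48  2.39  1.23 -1.17]
```

Force is relaxed. Reducing the grip, then opening slowly.

>>> play_rows:
  commands:
    - [0,0,0,0,0,0,0.4]
    - [0,0,0,0,0,0,0.3]
    - [0,0,0,0,0,0,0.24]
    - [0,0,0,0,0,0,0.21]
    - [0,0,0,0,0,0,0.18]
  force: 4

```text
time_s: 13.5
ee_pos: [0.4878, 0.2706, 0.0924]
tcp_rot: [2.444, -0.0, 1.881]
force: [-0.6, -0.2, -0.3]
gripper_width: 0.0355
```

>>> play_rows:
  commands:
    - [0,0,0,0,0,0,0.14]
    - [0,0,0,0,0,0,0.08]
    - [0,0,0,0,0,0,0]
    - [0,0,0,0,0,0,-0.1]
    - [0,0,0,0,0,0,-0.14]

```text
time_s: 13.92
ee_pos: [0.4875, 0.2706, 0.0918]
tcp_rot: [2.445, -0.0, 1.881]
force: [-0.7, -0.1, 0.8]
gripper_width: 0.0501
```

Run:
```python
from h import *
st,R=show()
im=cams.camera('wrist'); cv2.imwrite('pics/w8.png',im)
im2=cams.camera('side')
cv2.imwrite('pics/chk8.png',np.hstack([cv2.resize(im,(480,360)),cv2.resize(im2[120:210,185:275],(320,360),interpolation=cv2.INTER_CUBIC)]))
```

```text
t 13.9167 tcp [0.4875 0.2706 0.0918] grasp [0.4761 0.267  0.1061] z [ 0.611  0.196 -0.767] x [-0.306  0.952  0.   ] F [-0.7 -0.1  0.8] w 0.0501 q [-0.35  1.03 -0.68  2.48  2.39  1.23 -1.17]
```

The picture limit is reached, so from here I check numerically by segmenting the amber colour. Next I retract straight up, with the fingers straddling the vial.

```bash
cat >> h.py <<'E'
def amber(n,roi=None):
    i=cams.camera_info(n); im=cams.camera(n); hsv=cv2.cvtColor(im,cv2.COLOR_BGR2HSV)
    m=((hsv[...,0]<14)&(hsv[...,1]>130)&(hsv[...,2]>50)).astype(np.uint8)
    k,l,s,c=cv2.connectedComponentsWithStats(m)
    for j in range(1,k):
        if s[j,4]>60:
            y,x=np.where(l==j); vx,vy,x0,y0=cv2.fitLine(np.stack([x,y],1).astype(np.float32),2,0,.01,.01).ravel()
            print(n,'bbox',s[j].tolist(),'c',c[j].round(1),'axis',round(vx/vy,3))
    return i
E
python3 - <<'E'
from h import *
for n in('side','scene','wrist'):
    i=amber(n)
    a,b=proj(i,[[.476,.267,.004],[.476,.267,.129]]); print('pred base,top',a.round(1),b.round(1),'axis',((a-b)[0]/(a-b)[1]).round(3))
R=Rt(.305,50); 
st=env.state(); plan([st['ee_pos']+[0,0,.06]],[Ro.from_euler('xyz',st['tcp_rot']).as_matrix()],[10],-.14)
E
```

```text
side bbox [214, 167, 7, 19, 101] c [217.5 176.4] axis 0.056
side bbox [300, 236, 17, 23, 121] c [308.3 247.4] axis 0.651
side bbox [273, 291, 28, 25, 534] c [286.6 303. ] axis 10.369
pred base,top [218.5 183.4] [216.4 153.3] axis 0.069
scene bbox [345, 0, 23, 26, 338] c [355.9  10.4] axis -0.337
scene bbox [451, 0, 61, 61, 1651] c [482.9  29.5] axis -1.122
scene bbox [425, 5, 26, 46, 483] c [438.5  26.7] axis -0.365
scene bbox [408, 6, 10, 8, 61] c [412.8   9.6] axis 6.31
scene bbox [421, 69, 91, 106, 4234] c [471.3 120.3] axis 0.935
scene bbox [166, 127, 17, 16, 181] c [173.6 134.4] axis -3.579
scene bbox [324, 231, 16, 31, 305] c [331.1 245. ] axis -0.269
pred base,top [328.2 258.9] [334.5 236.3] axis -0.278
wrist bbox [212, 98, 72, 184, 8217] c [248.2 195.7] axis -0.005
wrist bbox [226, 312, 45, 3, 86] c [247.8 312.6] axis -893.041
pred base,top [250.8 117.5] [251.  307.3] axis 0.001
[[0.0,0.0038,-0.0046,0.0,0.0,0.0,-0.14],[0.0,0.0038,-0.0046,0.0,0.0,0.0,-0.14],[0.0,0.0038,-0.0046,0.0,0.0,0.0,-0.14],[0.0,0.0038,-0.0046,0.0,0.0,0.0,-0.14],[0.0,0.0038,-0.0046,0.0,0.0,0.0,-0.14]]
[[0.0,0.0038,-0.0046,0.0,0.0,0.0,-0.14],[0.0,0.0038,-0.0046,0.0,0.0,0.0,-0.14],[0.0,0.0038,-0.0046,0.0,0.0,0.0,-0.14],[0.0,0.0038,-0.0046,0.0,0.0,0.0,-0.14],[0.0,0.0038,-0.0046,0.0,0.0,0.0,-0.14]]
```

Standing upright: the axes match the upright prediction (side 0.056 vs 0.069, scene −0.269 vs −0.278). Retracting up.

>>> play_rows:
  commands:
    - [0,0.0038,-0.0046,0,0,0,-0.14]
    - [0,0.0038,-0.0046,0,0,0,-0.14]
    - [0,0.0038,-0.0046,0,0,0,-0.14]
    - [0,0.0038,-0.0046,0,0,0,-0.14]
    - [0,0.0038,-0.0046,0,0,0,-0.14]

```text
time_s: 14.58
ee_pos: [0.4868, 0.2703, 0.1235]
tcp_rot: [2.447, -0.0, 1.882]
force: [0.4, -0.5, 0.6]
gripper_width: 0.0502
```

>>> play_rows:
  commands:
    - [0,0.004,-0.006,0,0,0,-0.14]
    - [0,0.004,-0.006,0,0,0,-0.14]
    - [0,0.004,-0.006,0,0,0,-0.14]
    - [0,0.004,-0.006,0,0,0,-0.14]
    - [0,0.004,-0.006,0,0,0,-0.14]

```text
time_s: 15.0
ee_pos: [0.4828, 0.2691, 0.1643]
tcp_rot: [2.445, -0.0, 1.882]
force: [-0.5, 0.0, -0.1]
gripper_width: 0.0503
```

>>> play_rows:
  commands:
    - [0,0.012,-0.015,0,0,0,-0.14]
    - [0,0.012,-0.015,0,0,0,-0.14]
    - [0,0.012,-0.015,0,0,0,-0.14]
    - [0,0.012,-0.015,0,0,0,-0.14]
    - [0,0.012,-0.015,0,0,0,-0.14]

```text
time_s: 15.42
ee_pos: [0.4782, 0.2679, 0.2636]
tcp_rot: [2.452, -0.001, 1.884]
force: [0.6, -0.3, 0.1]
gripper_width: 0.0501
```

Run:
```python
from h import *
show()
for n in('side','scene'):
    i=amber(n); a,b=proj(i,[[.476,.267,.004],[.476,.267,.129]]); print('pred base,top',a.round(1),b.round(1),'axis',((a-b)[0]/(a-b)[1]).round(3))
    im=cams.camera(n); im0=cv2.imread(f'pics/{n}0.png')
    d=(cv2.absdiff(cv2.GaussianBlur(im,(5,5),0),cv2.GaussianBlur(im0,(5,5),0)).max(2)>40).astype(np.uint8)
    k,l,s,c=cv2.connectedComponentsWithStats(d); print('changed',[s[j].tolist() for j in range(1,k) if s[j,4]>25])
```

```text
t 15.4167 tcp [0.4782 0.2679 0.2636] grasp [0.4668 0.2642 0.278 ] z [ 0.605  0.197 -0.771] x [-0.308  0.951  0.001] F [ 0.6 -0.3  0.1] w 0.0501 q [-0.31  0.53 -0.68  2.39  2.04  0.72 -0.86]
side bbox [212, 154, 10, 32, 214] c [217.3 167.8] axis 0.065
side bbox [300, 236, 17, 23, 119] c [308.4 247.3] axis 0.649
side bbox [273, 291, 28, 25, 521] c [286.6 303. ] axis 18.942
pred base,top [218.5 183.4] [216.4 153.3] axis 0.069
changed [[63, 0, 164, 139, 9891], [85, 82, 3, 10, 26], [76, 131, 10, 15, 98], [73, 137, 26, 34, 522], [105, 143, 9, 27, 116], [211, 153, 12, 35, 334], [254, 155, 14, 27, 262], [61, 182, 6, 9, 38], [69, 185, 25, 9, 173]]
scene bbox [451, 0, 61, 61, 1628] c [482.9  29.9] axis -1.183
scene bbox [409, 6, 9, 9, 63] c [412.8   9.6] axis -11.0
scene bbox [425, 6, 26, 45, 482] c [438.5  27.3] axis -0.329
scene bbox [420, 69, 92, 105, 4233] c [471.1 120.3] axis 0.949
scene bbox [166, 127, 17, 16, 174] c [173.6 134.2] axis -3.314
scene bbox [324, 231, 16, 31, 304] c [331.1 245. ] axis -0.278
pred base,top [328.2 258.9] [334.5 236.3] axis -0.278
changed [[312, 0, 55, 68, 1631], [356, 0, 87, 115, 2679], [451, 0, 29, 28, 273], [502, 0, 10, 5, 36], [502, 8, 10, 13, 88], [364, 11, 5, 9, 35], [472, 24, 40, 57, 921], [306, 52, 11, 39, 249], [370, 58, 23, 62, 604], [345, 69, 15, 42, 220], [337, 79, 10, 8, 51], [508, 79, 4, 10, 29], [318, 80, 17, 9, 99], [348, 111, 25, 24, 398], [342, 131, 11, 8, 62], [506, 131, 6, 15, 57], [346, 140, 23, 8, 125], [337, 143, 10, 13, 64], [478, 145, 34, 27, 421], [318, 169, 53, 15, 380], [475, 170, 17, 12, 34], [507, 176, 5, 7, 26], [371, 182, 9, 5, 34], [259, 213, 13, 29, 303], [322, 231, 18, 33, 355]]
```

Apart from the arm, only the vial's old and new places have changed. Handing in.

```bash
python3 -c "
from workcell import env
print(env.close_job(), env.state()['time_s'])"
```

```text
the job is handed in; nothing more can be done
the job is handed in; nothing more can be done
```

The amber vial is out of the bath and standing upright in the free half of the steel tray, near world (0.476, 0.267). The job is handed in; the last robot time I read was 15.4 s of the 51 s allowed.

- **Rocking and lift-out:** I rocked it about ±8–9° from side to side over eight swings, rising mostly 1.5–3.5 mm each time. After about 21 mm it came free, and I lifted it straight out. The force readings I took between moves stayed under about 6 N. In the wrist pictures the heating blocks stayed level.
- **Needle head:** No reading during the lift-out suggested contact. By geometry I planned about 18 mm of clearance.
- **Final checks:** The vial's axis matches upright in both camera views: 0.065 against 0.069 predicted in the side view, and −0.278 against −0.278 in the scene view. Comparing before and after images shows changes only at the arm, the old pocket and the new spot. The gripper is clear, with contact force near zero.

**What went less well:**
- While setting it down I once turned the tool the wrong way, which tilted the vial about 2.5° at 13 N of contact. I raised and straightened it, then lowered it again.
- That second touch-down peaked at about 22 N, firmer than I intended, and I relaxed it before opening the fingers.
- The picture limit was reached at release, so the last checks were numerical only.

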